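# Send a carton of jars down the pass-through chute, through its hanging flap

## Robot

A 6-joint arm with a two-finger parallel gripper is mounted at the origin on the work surface. World frame = base frame: x ahead of the robot, y to its left, z up, the work surface at z = 0. Lengths are in m, angles in rad, forces in N, time in s.
With the tool pointing down it reaches from about 0.25 to 0.775 m from the base axis. Payload 4 kg.
Tool frame: the origin (TCP) lies midway between the tips of the shut fingers; the grasp point (between the pads) lies 19 mm behind it (bot.grip_depth is the distance from the TCP to the grasp point, in m); y points along the fingers, z is the direction in which the jaws open and shut, and the axes are right-handed (so a half turn about y gives the same grasp; the last joint's range is limited). The gripper opens to 94 mm and grips with 3 to 60 N. Pads are 16 mm wide; open, the fingers measure 119 mm over their backs; the gripper's body (75 mm by 177 mm) begins 78 mm behind the grasp point.
Start: joints at [-1.316, 0.087, 1.371, -0, 1.684, -0.103], TCP at [0.193, -0.515, 0.175] pointing down, gripper open.
Joint ranges: [-3.1, 3.1], [-0.76, 2.03], [0.27, 2.55], [-1.08, 4.22], [0.17, 2.65], [-2.57, 2.57]. Speed limits (rad/s): [2.79, 2.79, 3.14, 3.14, 3.14, 3.14].

## Interface

Orientations are given as [roll, pitch, yaw] about the fixed x, y, z axes, in that order (R = Rz(yaw) Ry(pitch) Rx(roll)).
In Python, from plant import sensors, cams, close_job, bot gives the robot as it stands.
- The arm moves only by the tool drive_tool, never from a script. Its arguments are lists of equal length, an entry for each row: "claw": the finger opening in mm, from 0 to 94; "travel": the shift along the world's x, y, z in mm, a list of three; "dr": the turn, a rotation vector about the world's x, y, z in rad, a list of three. A call has exactly 8 rows; each row shifts and turns the commanded pose from where the row before left it; what a row does not reach is not made up. A row lasts 1/8 s, in which the tool goes at most 62.5 mm and 10.7 degrees, less where a joint would pass 70% of its speed; a pose out of reach is approached as far as the arm can. A call with a gripper value outside its range is refused whole. The fingers move at their own pace and stop on an object; "newtons" is the grip in N (left out, the last holds). Time passes only in rows, so rows that do not move let the fingers close, or fill a call up. It gives the time, the measured TCP pose, the force and the opening at its end, in the units of the state.
- sensors.read_state(): the state, without advancing time (a new reading comes with each control period).
- cams.get_image(name): name is "scene" or "side" or "wrist"; returns a dict with "image" (480x640x3 uint8, red, green, blue), "range_z" (480x640 float32, m along the optical axis (not along the pixel's ray), 0 where there is no reading), "intrinsics" (3x3 intrinsics, pixels), "k1" (the pictures are not rectified: a ray, as slopes to the right and down, at radius r is drawn at 1 + k1 r^2 times it, then the intrinsics apply), "cam_to_world" (4x4, takes a point from camera to world coordinates). Camera axes: x right, y up, looking along -z (the intrinsics and any distortion apply to the point x, -y, -z); pixel columns grow to the right and rows downward; lengths in m; the calibration is good to about 2 mm. A picture is of the moment at which its call begins.
- close_job(): hands the job in, once; it reports no verdict.
The state is a dict: "t": time; "q": joint angles; "qd": joint speeds; "joint_efforts": joint torques, N m; "ee_pos": TCP position; "eef_rot": TCP orientation; "wrist_force": force on the tool from outside, world axes, zero at the start; "moment": the same for the moment, N m; "finger_gap": opening from 0.0 (shut) to 1.0 (fully open).
Only numpy, scipy, OpenCV 4.12 (cv2) and the standard library are available. Lean on these libraries where they do the work, as an engineer would, in place of code of your own. Each camera call takes 0.05 s, during which the arm holds its last target.

## Task

With your fingertips, slide the flat cardboard carton that stands on the chute's ledge across to the hanging flap and push it in under the flap, so that the carton swings the flap open, runs down the slide by itself and comes to rest against the rubber stop at the bottom. Then draw the hand back out, so that the flap falls shut behind the carton. Only push the carton, never lift it or tip it over, and leave the jars and all the other things where they stand.

Things in the scene. Friction and masses are not known exactly. Their poses are not given: they have to be found in the camera images.
- chute: Pass-through chute on the counter, fixed; place and yaw vary. Origin at counter height under the flap's hinge line, mid-lane; x along the lane (from the robot, through the flap, down the slide), y left, z up. On the near side a level steel ledge; at x = 0 a low screen 18 mm thick with clear panes and an aluminium head rail, its top 126 mm above the ledge; beyond it the slide.
- ledge_mid (a point): Middle of the ledge's flat bare steel top, 140 mm above the counter. The ledge runs from 270 mm before the flap's hinge line to 15 mm past it, and 230 mm to each side of the lane's middle line; no rim at its near edge and sides.
- chute_mouth (a point): Middle of the opening in the screen, on the ledge's top under the hinge line; axes as the chute's. The opening is 124 mm wide and 98 mm high, closed by the flap. Two flared steel guides 25 mm high on the ledge lead into it: 94 mm off the middle line at x = -53 mm, narrowing to 63 mm off it at x = -7 mm.
- slide_top (a point): Far edge of the ledge, 15 mm past the hinge line, where the smooth white slide begins: 124 mm wide between steel walls, sloping down at 28 degrees for 260 mm to an upright rubber stop 36 mm high. A carton whose middle has passed this edge tips on to the slide and runs down by itself.
- flap (a joint): Flap: light sheet-aluminium plate 118 mm wide, 93 mm high with a rolled lower lip, hung from a hinge 98 mm above the ledge, lower edge 6 mm above the ledge. 0 = shut (leaning 8 degrees, on its stops); it swings only away from the robot, growing in rad to 1.35 fully open. 40 g, needs under 1 N to push, falls shut by its own weight.
- carton: Flat closed cardboard carton, 130 mm long (own x), 90 mm wide (own y), 55 mm high, about 0.5 kg. Origin at the centre of its underside. Starts upright on the ledge left or right of the lane, 115 to 145 mm off the middle line and 145 to 165 mm before the flap, long side along the lane within 15 degrees. Resting on the stop its origin is about 182 mm past the flap in the chute's x, 51 mm above the counter.
- ledge_jar: Bystander: jar of preserve, 66 mm across, 85 mm high, gold lid, standing on the ledge on the other side of the lane from the carton. Origin at the centre of its underside.
- table_jar: Bystander: jar of preserve, 72 mm across, 115 mm high, on the counter to the left of the slide. Origin at the centre of its underside.
- jug: Bystander: white stoneware syrup jug, 80 mm across, 129 mm high, on the counter to the right of the slide. Origin at the centre of its underside.
- tall_box: Bystander: upright single-jar cardboard box, 75 by 75 by 110 mm, on the counter to the left of the chute. Origin at the centre of its underside.
- label_roll: Bystander: roll of paper labels standing on end, 84 mm across, 60 mm high, on the counter to the right of the chute. Origin at the centre of its underside.
- lid: Bystander: loose gold jar lid, 70 mm across, 13 mm high, flat on the counter to the right of the chute. Origin at the centre of its underside.
- cutter: Bystander: grey box cutter, 137 by 24 by 14 mm, flat on the counter to the left of the chute. Origin at its underside.
Things that resemble listed ones, but are neither listed nor needed, are in the scene too. Leave any blue or red look-alike of the carton alone.

How it is judged:
By the outcome, as a careful person would: the job done as asked, in the order asked, and still so for the second after the job is handed in, with the robot touching nothing.
It also fails if it takes over 56 s, if anything falls off the work surface, if the arm or the gripper's body presses on something with over 40 N, if the wrist force passes 120 N, or if a joint passes its speed limit or range.

## Working session

There is one attempt and no reset: what is moved stays moved. The work goes in short steps, Python scripts to look and compute and a tool call to move; the robot and the scene stay as the last step left them, time stands still between calls to the robot, and variables do not carry over. Pictures are saved under pics/ and viewed, and the job is handed in when it is done.

Besides the shell and the picture viewer there is one more tool, called as name(argument=value, ...) on one line, values as JSON. drive_tool: Moves the arm, as the interface text tells. Its arguments: {"type":"object","properties":{"claw":{"type":"array","items":{"type":"number"}},"travel":{"type":"array","items":{"type":"array","items":{"type":"number"}}},"dr":{"type":"array","items":{"type":"array","items":{"type":"number"}}},"newtons":{"type":"number"}},"required":["claw","travel","dr"]}

```bash
ls; mkdir -p pics
cat > h.py <<'E'
import numpy as np, cv2
from plant import sensors, cams, close_job, bot
def grab(n,tag):
    d=cams.get_image(n); cv2.imwrite(f'pics/{tag}.png',d['image'][:,:,::-1]); np.savez(f'{tag}.npz',**d); return d
def ray(d,uv):
    K=np.array(d['intrinsics'],float);uv=np.atleast_2d(uv).astype(float)
    D=np.array([float(d['k1']),0,0,0])
    p=cv2.undistortPoints(uv.reshape(-1,1,2),K,D).reshape(-1,2)
    T=np.array(d['cam_to_world']); v=np.c_[p[:,0],-p[:,1],-np.ones(len(p))]@T[:3,:3].T
    return T[:3,3],v
def onplane(d,uv,z):
    o,v=ray(d,uv); return o+v*((z-o[2])/v[:,2])[:,None]
def cloud(d):
    Z=np.array(d['range_z']);vv,uu=np.mgrid[:480,:640]
    o,v=ray(d,np.c_[uu.ravel(),vv.ravel()])
    P=o+v*Z.ravel()[:,None]; P[Z.ravel()==0]=np.nan
    return P.reshape(480,640,3)
E
python3 - <<'E'
from h import *
for n in('scene','side','wrist'):
    d=grab(n,n+'0'); print(n,d['k1'],np.round(d['cam_to_world'],3).tolist())
print(sensors.read_state())
E
```

```text
pics
scene -0.12471286891179974 [[0.836, -0.446, 0.319, 0.844], [0.548, 0.677, -0.491, -0.537], [0.003, 0.585, 0.811, 1.079], [0.0, 0.0, 0.0, 1.0]]
side 0.03660922690420195 [[-0.928, 0.27, -0.257, 0.147], [-0.372, -0.696, 0.614, 0.888], [-0.013, 0.665, 0.747, 1.215], [0.0, 0.0, 0.0, 1.0]]
wrist -0.037136146298756126 [[0.35, 0.906, 0.237, 0.262], [-0.937, 0.339, 0.087, -0.49], [-0.001, -0.253, 0.968, 0.383], [0.0, 0.0, 0.0, 1.0]]
{'t': 0.15, 'q': array([-1.31604444e+00,  8.78177381e-02,  1.37187849e+00, -1.67285990e-05,
        1.68360990e+00, -1.03099707e-01]), 'qd': array([-0.00065001, -0.0026773 , -0.00364905, -0.00073148, -0.00163114,
        0.00024306]), 'joint_efforts': array([ 5.83234541e-04, -3.40642762e+01, -3.02792823e+01,  7.17435521e-02,
        3.05272755e-02, -1.25019687e-04]), 'ee_pos': array([ 0.19251586, -0.51470704,  0.17436985]), 'eef_rot': array([-1.57250241e+00,  1.59808408e-04, -2.78374307e+00]), 'wrist_force': array([-0.7654621 ,  0.23045367,  0.10395492]), 'moment': array([-0.00800914,  0.02989745, -0.03896325]), 'finger_gap': 1.0012938395947761}
```

View pics/scene0.png

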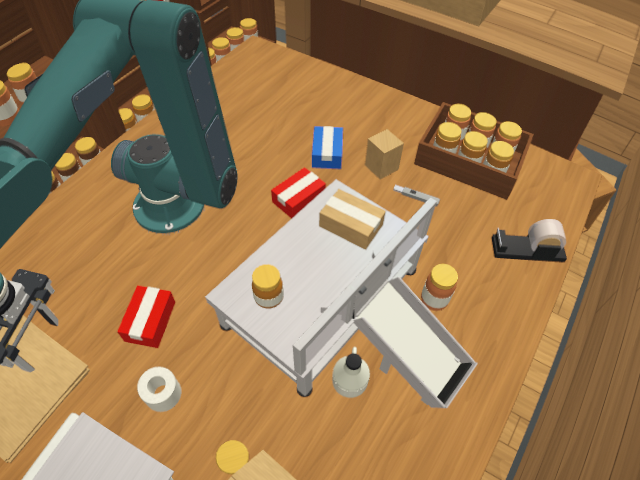

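View pics/side0.png

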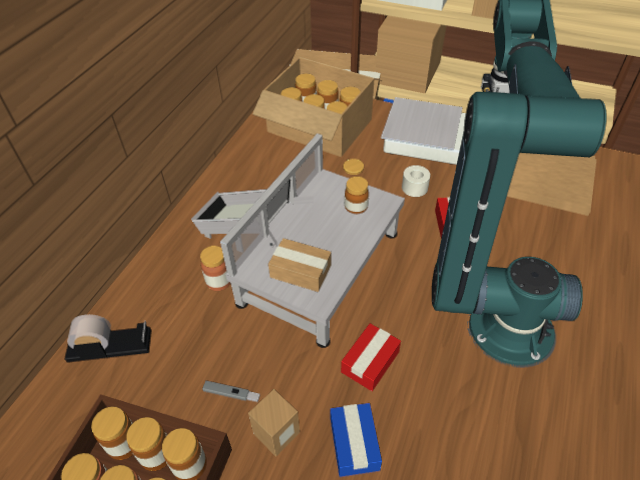

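View pics/wrist0.png

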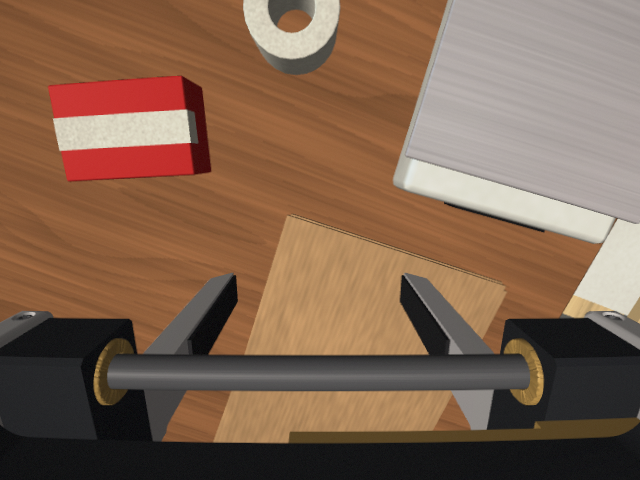

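The scene view shows the carton on the ledge's left side at about (352,218), the ledge jar at (267,285), and the flap screen running from (300,350) to (435,205). Measuring next.

```bash
cat > m.py <<'E'
from h import *
import sys
def rect(P): 
    r=cv2.minAreaRect((P[:,:2]*1000).astype(np.float32)); return np.round(r[0],1),np.round(r[1],1),round(r[2],1)
for n in('scene0','side0'):
    d=dict(np.load(n+'.npz')); C=cloud(d); z=C[...,2]; hsv=cv2.cvtColor(d['image'],cv2.COLOR_RGB2HSV)
    for name,m in (('ledge',(abs(z-.14)<.004)&(hsv[...,1]<40)),('rail',(abs(z-.266)<.004)&(hsv[...,1]<60)),('carton',(abs(z-.195)<.005)),('jarlid',(abs(z-.225)<.005)&(hsv[...,1]>110))):
        m=m&(C[...,0]>0.2)&(C[...,0]<.9)&(abs(C[...,1])<.45)
        m=cv2.morphologyEx(m.astype(np.uint8),cv2.MORPH_OPEN,np.ones((2,2)))
        k,l,s,c=cv2.connectedComponentsWithStats(m)
        for i in np.argsort(-s[1:,4])[:3]+1:
            if s[i,4]<40: continue
            P=C[l==i]; print(n,name,s[i].tolist(),rect(P),round(np.median(P[:,2]),4), np.round(cv2.boxPoints(cv2.minAreaRect((P[:,:2]*1000).astype(np.float32)))).tolist())
E
python3 m.py
```

```text
scene0 ledge [208, 182, 198, 192, 11958] (array([526.4,  -9.4]), array([460.2, 265.9]), 82.5) nan [[365.0, -220.0], [628.0, -255.0], [688.0, 201.0], [425.0, 236.0]]
scene0 ledge [301, 311, 66, 68, 489] (array([nan, nan]), array([0., 0.]), 0.0) nan [[nan, nan], [nan, nan], [nan, nan], [nan, nan]]
scene0 ledge [388, 237, 40, 44, 288] (array([682.3, 158.7]), array([252.7,  27.7]), 86.2) nan [[660.0, 34.0], [688.0, 32.0], [704.0, 284.0], [677.0, 286.0]]
scene0 rail [294, 199, 144, 154, 1821] (array([662.4,  83.3]), array([680.1,  54.5]), 87.8) nan [[622.0, -255.0], [676.0, -258.0], [703.0, 422.0], [649.0, 424.0]]
scene0 carton [321, 191, 65, 47, 1676] (array([523.8, 138.6]), array([125.7, 129.7]), 7.5) nan [[453.0, 195.0], [470.0, 66.0], [595.0, 83.0], [578.0, 211.0]]
scene0 carton [253, 282, 31, 17, 111] (array([ 490.8, -140. ]), array([78.2, 39.9]), 73.0) nan [[460.0, -171.0], [498.0, -183.0], [521.0, -108.0], [483.0, -97.0]]
scene0 carton [219, 169, 14, 18, 59] (array([208.2,  50.7]), array([ 5.8, 69.4]), 12.4) 0.1901 [[198.0, 84.0], [213.0, 16.0], [218.0, 17.0], [204.0, 85.0]]
scene0
[... 856 characters left out ...]
, array([95.3, 14.9]), 81.5) nan [[640.0, -30.0], [655.0, -33.0], [669.0, 62.0], [655.0, 64.0]]
side0 rail [278, 170, 15, 12, 59] (array([646. , -61.3]), array([57.3, 13.9]), 80.3) 0.263 [[634.0, -88.0], [648.0, -91.0], [658.0, -34.0], [644.0, -32.0]]
side0 carton [270, 240, 63, 41, 1385] (array([526.8, 109.8]), array([142., 111.]), 14.9) nan [[444.0, 145.0], [472.0, 38.0], [610.0, 74.0], [581.0, 182.0]]
side0 carton [346, 191, 24, 11, 88] (array([ 458.8, -148.8]), array([92.8, 50.2]), 58.8) nan [[413.0, -175.0], [456.0, -201.0], [504.0, -122.0], [461.0, -96.0]]
side0 jarlid [348, 178, 21, 15, 215] (array([nan, nan]), array([0., 0.]), 0.0) nan [[nan, nan], [nan, nan], [nan, nan], [nan, nan]]
```

Run:
```python
from h import *
a=cv2.imread('pics/scene0.png')[170:410,200:500]; cv2.imwrite('pics/sc_z.png',cv2.resize(a,(750,600),interpolation=cv2.INTER_CUBIC))
a=cv2.imread('pics/side0.png')[130:360,190:420]; cv2.imwrite('pics/si_z.png',cv2.resize(a,(600,600),interpolation=cv2.INTER_CUBIC))
```

```text
(no output)
```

View pics/sc_z.png

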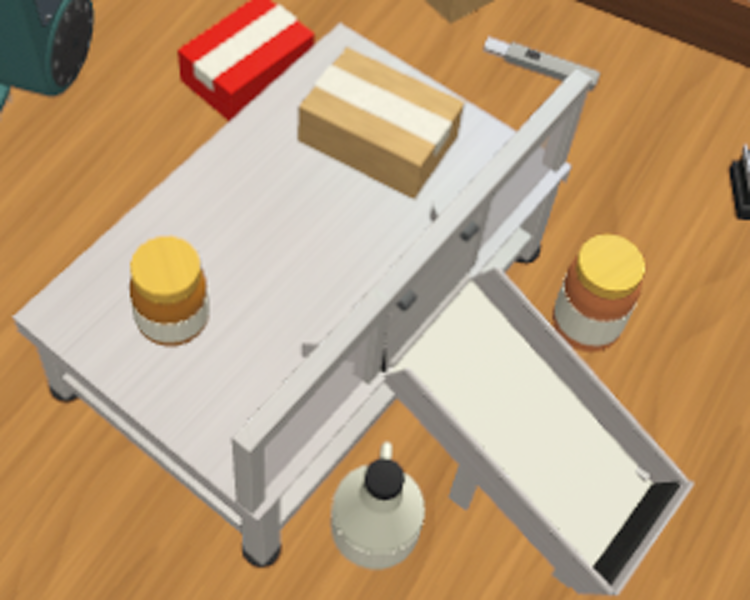

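View pics/si_z.png

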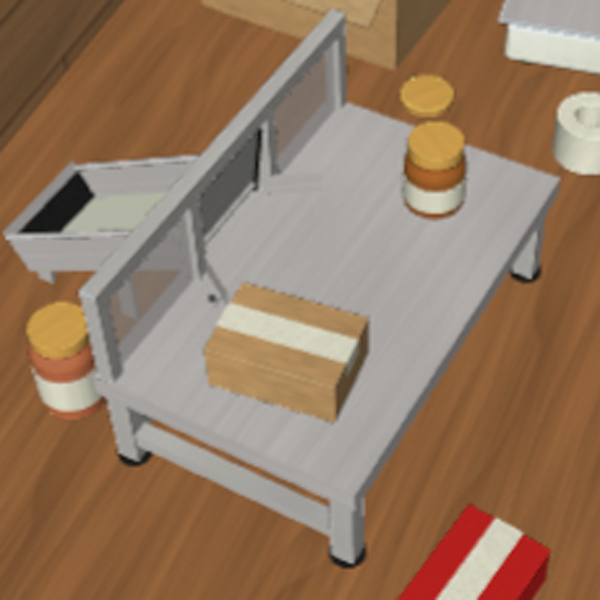

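Run:
```python
from h import *
S=dict(np.load('scene0.npz'));D=dict(np.load('side0.npz'))
sc=lambda p:np.array(p)/2.5+[200,170]
sd=lambda p:np.array(p)/(600/230)+[190,130]
def rep(n,P): print(n,np.round(P[:,:2]*1000).tolist())
rep('ledge near corners sc',onplane(S,sc([(16,318),(342,25)]),.14))
rep('ledge near corners sd',onplane(D,sd([(558,180),(360,492)]),.14))
rep('rail sc (near/far, right, left)',onplane(S,sc([(234,441),(262,447),(578,75),(598,79)]),.266))
rep('rail sd',onplane(D,sd([(345,25),(328,16),(85,292),(104,297)]),.266))
A=sc([(300,105),(417,157),(462,98),(345,48)]);B=sd([(205,348),(240,284),(368,318),(338,378)])
for n,d,p in(('sc',S,A),('sd',D,B)):
    P=onplane(d,p,.195);rep('carton '+n,P);print(cv2.minAreaRect((P[:,:2]*1000).astype(np.float32)))
rep('jar lid',onplane(S,sc([(166,268)]),.225));rep('jar lid',onplane(D,sd([(436,144)]),.225))
rep('slide far corners', onplane(S,sc([(690,485),(612,590)]),.06))
```

```text
ledge near corners sc [[364.0, -221.0], [421.0, 234.0]]
ledge near corners sd [[358.0, -214.0], [411.0, 232.0]]
rail sc (near/far, right, left) [[624.0, -254.0], [643.0, -247.0], [682.0, 195.0], [699.0, 201.0]]
rail sd [[608.0, -229.0], [631.0, -237.0], [683.0, 202.0], [664.0, 201.0]]
carton sc [[466.0, 81.0], [587.0, 88.0], [588.0, 172.0], [464.0, 165.0]]
((527.2687377929688, 126.24191284179688), (127.2259750366211, 83.81385803222656), 3.309340715408325)
carton sd [[587.0, 171.0], [590.0, 88.0], [460.0, 84.0], [460.0, 159.0]]
((523.6387939453125, 127.53535461425781), (129.4593505859375, 83.23613739013672), 2.045071601867676)
jar lid [[480.0, -145.0]]
jar lid [[471.0, -133.0]]
slide far corners [[931.0, 1.0], [912.0, -122.0]]
```

Chute origin is about (660,-27) mm with yaw -7.1°. The slide's far end and the ledge length of 458 mm both agree with this. The carton is at about (526,127), which is chute (-152,+136). I'm moving to its left side with the jaws along the lane.

drive_tool(claw=[94, 94, 94, 94, 94, 94, 94, 94], travel=[[22, 45, 20], [22, 45, 20], [22, 45, 20], [22, 45, 20], [22, 45, 20], [22, 45, 20], [22, 45, 20], [22, 45, 20]], dr=[[0, 0, 0.068], [0, 0, 0.068], [0, 0, 0.068], [0, 0, 0.068], [0, 0, 0.068], [0, 0, 0.068], [0, 0, 0.068], [0, 0, 0.068]])

```text
t: 1.15
ee_pos: [0.3689, -0.1536, 0.3358]
eef_rot: [-1.571, 0.0, -2.238]
wrist_force: [-0.5, -0.1, -0.4]
finger_gap: 1.001
```

drive_tool(claw=[94, 94, 94, 94, 94, 94, 94, 94], travel=[[22, 45, 0], [22, 45, 0], [22, 45, 0], [22, 45, 0], [22, 45, 0], [22, 45, 0], [22, 45, 0], [14, 46, 0]], dr=[[0, 0, 0.068], [0, 0, 0.068], [0, 0, 0.068], [0, 0, 0.068], [0, 0, 0.068], [0, 0, 0.068], [0, 0, 0.068], [0, 0, 0.068]])

```text
t: 2.15
ee_pos: [0.5372, 0.2073, 0.3343]
eef_rot: [-1.572, -0.001, -1.694]
wrist_force: [0.5, 0.1, 0.1]
finger_gap: 1.002
```

Run:
```python
from h import *
a=grab('scene','sc1');b=grab('wrist','wr1')
cv2.imwrite('pics/c1.png',np.hstack([cv2.resize(x['image'][:,:,::-1],(400,300)) for x in(a,b)]))
```

```text
(no output)
```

View pics/wr1.png

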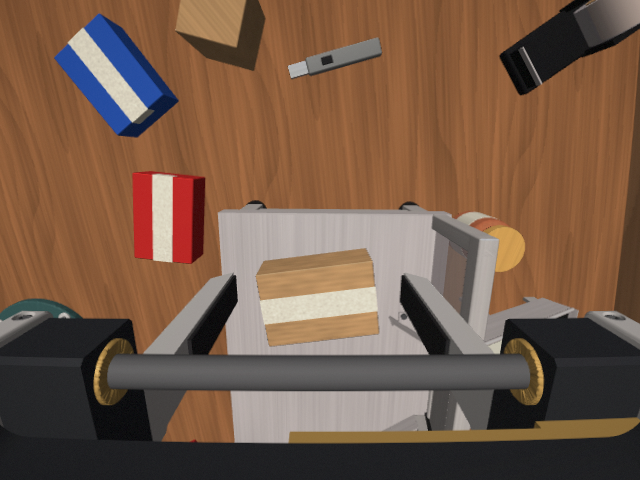

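View pics/c1.png

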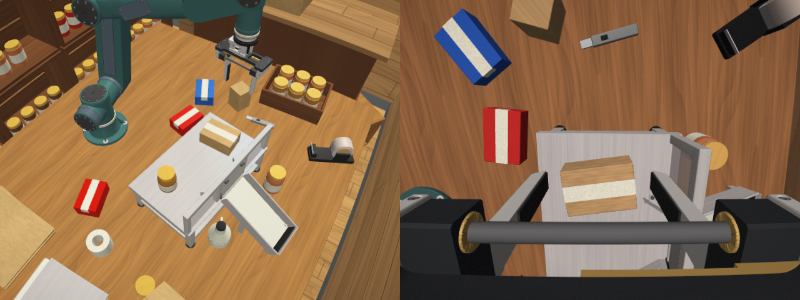

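Run:
```python
from h import *
d=dict(np.load('wr1.npz'));print(np.round(d['cam_to_world'][:3,3],3))
print(np.round(onplane(d,[(220,211),(450,213)],.14)*1000))
C=cloud(d)
for p in [(262,285),(370,275),(372,325),(275,335),(320,300),(310,262),(240,240),(480,235)]:
    print(p,np.round(C[p[1],p[0]]*1000))
z=C[...,2]; m=(abs(z-.195)<.006)
m[350:]=0; ys,xs=np.nonzero(m); P=C[m]; ok=(P[:,0]<.64); r=cv2.minAreaRect((P[ok][:,:2]*1000).astype(np.float32));print(r,np.round(cv2.boxPoints(r)))
```

```text
[0.547 0.285 0.541]
[[420. 236. 140.]
 [697. 202. 140.]]
(262, 285) [468. 156. 195.]
(370, 275) [588. 154. 194.]
(372, 325) [586.  93. 195.]
(275, 335) [474.  94. 196.]
(320, 300) [530. 131. 195.]
(310, 262) [523. 169. 173.]
(240, 240) [438. 197. 140.]
(480, 235) [682. 202. 253.]
((527.7796020507812, 124.3626708984375), (130.84097290039062, 90.93660736083984), 0.9762043356895447) [[462. 169.]
 [463.  78.]
 [594.  80.]
 [592. 171.]]
```

drive_tool(claw=[94, 94, 94, 94, 94, 94, 94, 94], travel=[[0, 0, -35], [0, 0, -40], [0, 0, -40], [0, 0, -35], [0, 0, -24], [0, 0, 0], [-1, -8, 0], [-1, -8, 0]], dr=[[0, 0, 0], [0, 0, 0], [0, 0, 0], [0, 0, 0], [0, 0, 0], [0, 0, 0], [0, 0, 0], [0, 0, 0]])

```text
t: 3.25
ee_pos: [0.5355, 0.1892, 0.1633]
eef_rot: [-1.568, 0.001, -1.696]
wrist_force: [-0.6, -0.6, -0.7]
finger_gap: 1.0
```

drive_tool(claw=[94, 94, 94, 94, 94, 94, 94, 94], travel=[[-1, -8, 0], [-1, -8, 0], [-1, -8, 0], [-1, -8, 0], [-1, -9, 0], [-1, -9, 0], [-1, -9, 0], [-1, -9, 0]], dr=[[0, 0, 0], [0, 0, 0], [0, 0, 0], [0, 0, 0], [0, 0, 0], [0, 0, 0], [0, 0, 0], [0, 0, 0]])

```text
t: 4.25
ee_pos: [0.5265, 0.1212, 0.1613]
eef_rot: [-1.571, 0.0, -1.696]
wrist_force: [0.4, 2.4, 1.5]
finger_gap: 1.003
```

drive_tool(claw=[94, 94, 94, 94, 94, 94, 94, 94], travel=[[-1, -9, 0], [-1, -9, 0], [-1, -9, 0], [-1, -9, 0], [-1, -8, 0], [-1, -7, 0], [-1, -5, 0], [0, -4, 0]], dr=[[0, 0, 0], [0, 0, 0], [0, 0, 0], [0, 0, 0], [0, 0, 0], [0, 0, 0], [0, 0, 0], [0, 0, 0]])

```text
t: 5.25
ee_pos: [0.5194, 0.0616, 0.1612]
eef_rot: [-1.571, 0.0, -1.696]
wrist_force: [0.6, 2.1, 1.1]
finger_gap: 1.002
```

```bash
cat > c.py <<'E'
from h import *
import sys
t=sys.argv[1]
O=np.array([660,-27.]);a=np.radians(-7.1);X=np.array([np.cos(a),np.sin(a)]);Y=np.array([-X[1],X[0]])
for n in('scene','side'):
    d=grab(n,n+t);C=cloud(d);z=C[...,2];hsv=cv2.cvtColor(d['image'],cv2.COLOR_RGB2HSV)
    m=(abs(z-.195)<.006)&(C[...,0]>.38)&(C[...,0]<.75)&(C[...,1]>-.09)&(C[...,1]<.25)&(hsv[...,0]<35)&(hsv[...,1]>25)
    P=C[m][:,:2]*1000-O;P=np.c_[P@X,P@Y].astype(np.float32);r=cv2.minAreaRect(P);print(n,m.sum(),r)
p=sensors.read_state()['ee_pos'][:2]*1000-O;print('tcp chute',p@X,p@Y)
cv2.imwrite(f'pics/{t}.png',np.hstack([cv2.resize(cv2.imread(f'pics/{n}{t}.png')[130:430,180:480],(400,400)) for n in('scene','side')]))
E
python3 c.py s2
```

```text
scene 1465 ((-83.71208953857422, 69.05287170410156), (331.67578125, 146.818115234375), 36.485687255859375)
side 789 ((-91.96121978759766, 78.77743530273438), (332.4652099609375, 141.84841918945312), 35.90694808959961)
tcp chute -150.40053565004774 69.99181467891687
```

View pics/s2.png

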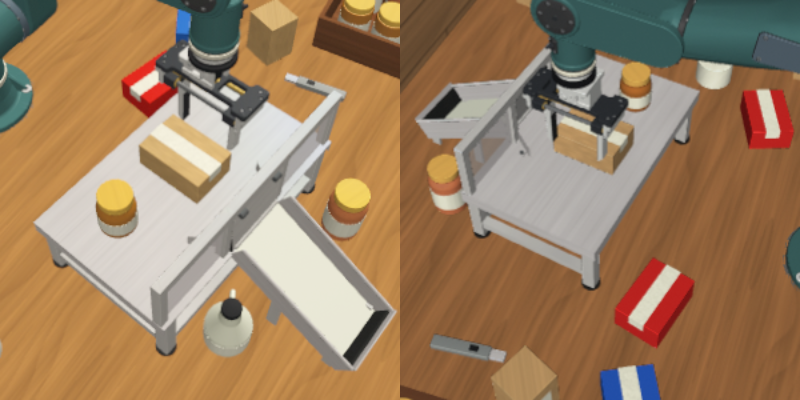

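The carton moved with the fingers and now lies along the lane. The last 17 mm comes next, then I back off.

drive_tool(claw=[94, 94, 94, 94, 94, 94, 94, 94], travel=[[-1, -5, 0], [0, -4, 0], [-1, -4, 0], [0, -2, 0], [0, -1, 0], [0, 0, 0], [0, 0, 0], [1, 8, 0]], dr=[[0, 0, 0], [0, 0, 0], [0, 0, 0], [0, 0, 0], [0, 0, 0], [0, 0, 0], [0, 0, 0], [0, 0, 0]])

```text
t: 6.35
ee_pos: [0.5188, 0.0535, 0.1615]
eef_rot: [-1.57, -0.0, -1.697]
wrist_force: [-0.4, 0.4, -0.4]
finger_gap: 0.998
```

drive_tool(claw=[94, 94, 94, 94, 94, 94, 94, 94], travel=[[2, 20, 0], [0, 10, 20], [0, 0, 40], [0, 0, 40], [-20, 0, 20], [-20, 0, 0], [-20, 0, 0], [-20, 0, 0]], dr=[[0, 0, 0], [0, 0, 0], [0, 0, 0], [0, 0, 0], [0, 0, 0.17], [0, 0, 0.17], [0, 0, 0.17], [0, 0, 0.17]])

```text
t: 7.35
ee_pos: [0.4401, 0.0842, 0.2816]
eef_rot: [-1.57, -0.0, -1.01]
wrist_force: [-0.5, -0.2, 0.1]
finger_gap: 0.999
```

```bash
sed -i 's/&(C\[...,0\]<.75)/\&(C[...,0]<.64)/; s/C\[...,1\]<.25/C[...,1]<.15/' c.py; python3 c.py s3; python3 -c "
from h import *;print(sensors.read_state()['eef_rot'],sensors.read_state()['ee_pos']);grab('wrist','wr3')"
```

```text
scene 1485 ((-154.40512084960938, -0.2648353576660156), (92.88386535644531, 131.3527374267578), 89.77678680419922)
side 962 ((-158.49050903320312, 2.154468536376953), (131.945068359375, 95.21133422851562), 0.5330865979194641)
tcp chute -232.32330177489672 83.15656637331074
[-1.56900256e+00 -1.01028984e-03 -1.01531260e+00] [0.43973644 0.08423442 0.28236506]
```

View pics/s3.png

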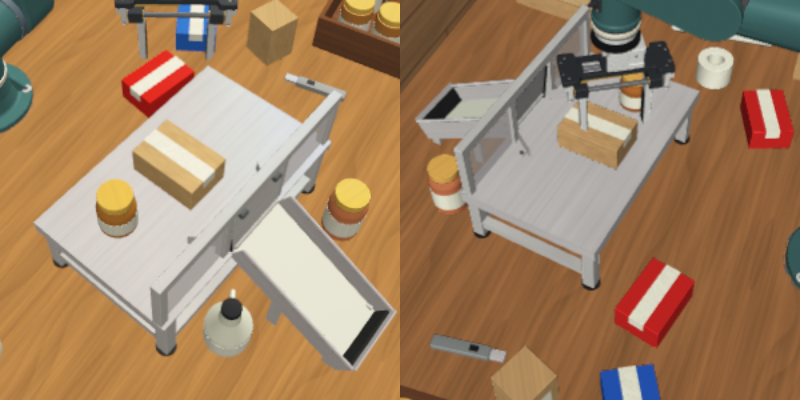

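Run:
```python
from h import *
S=dict(np.load('scene0.npz'));D=dict(np.load('side0.npz'))
O=np.array([660,-27.]);a=np.radians(-7.1);X=np.array([np.cos(a),np.sin(a)]);Y=np.array([-X[1],X[0]])
def f(n,P):
    P=P[:,:2]*1000-O;print(n,np.round(np.c_[P@X,P@Y],1).tolist())
f('guide tips sc',onplane(S,np.array([(434,206),(304,347)])/2.5+[200,170],.165))
f('guide tips sd',onplane(D,np.array([(212,298),(320,180)])/(600/230)+[190,130],.16))
f('slide far corners', onplane(S,np.array([(690,485),(612,590)])/2.5+[200,170],.06))
f('slide stop inner sc',onplane(S,np.array([(677,484),(600,577)])/2.5+[200,170],.055))
```

```text
guide tips sc [[-52.9, 90.4], [-51.0, -96.8]]
guide tips sd [[-51.0, 108.9], [-62.5, -84.7]]
slide far corners [[265.6, 61.7], [261.7, -63.3]]
slide stop inner sc [[256.0, 57.7], [247.6, -58.2]]
```

drive_tool(claw=[60, 60, 60, 60, 60, 60, 60, 60], travel=[[-4, -10, 0], [-4, -14, 0], [-4, -14, 0], [-4, -14, 0], [-4, -14, 0], [-3, -15, 0], [0, 0, 0], [0, 0, 0]], dr=[[0, 0, 0.149], [0, 0, 0.149], [0, 0, 0.149], [0, 0, 0.149], [0, 0, 0.149], [0, 0, 0.147], [0, 0, 0], [0, 0, 0]])

```text
t: 8.5
ee_pos: [0.4181, 0.0031, 0.2812]
eef_rot: [-1.57, 0.0, -0.127]
wrist_force: [-0.4, -0.6, -0.2]
finger_gap: 0.636
```

drive_tool(claw=[60, 60, 60, 60, 60, 60, 60, 60], travel=[[0, 0, -25], [0, 0, -35], [0, 0, -30], [0, 0, -14], [0, 0, 0], [8, -1, 0], [8, -1, 0], [8, -1, 0]], dr=[[0, 0, 0], [0, 0, 0], [0, 0, 0], [0, 0, 0], [0, 0, 0], [0, 0, 0], [0, 0, 0], [0, 0, 0]])

```text
t: 9.5
ee_pos: [0.4428, -0.0004, 0.1781]
eef_rot: [-1.571, -0.002, -0.124]
wrist_force: [0.8, -0.8, 0.3]
finger_gap: 0.636
```

drive_tool(claw=[60, 60, 60, 60, 60, 60, 60, 60], travel=[[8, -1, 0], [8, -1, 0], [8, -1, 0], [8, -1, 0], [8, -1, 0], [8, -1, 0], [8, -1, 0], [8, -1, 0]], dr=[[0, 0, 0], [0, 0, 0], [0, 0, 0], [0, 0, 0], [0, 0, 0], [0, 0, 0], [0, 0, 0], [0, 0, 0]])

```text
t: 10.5
ee_pos: [0.5061, -0.0083, 0.1773]
eef_rot: [-1.571, 0.0, -0.124]
wrist_force: [-0.6, 0.2, -0.1]
finger_gap: 0.641
```

```bash
python3 c.py s4
```

```text
scene 1112 ((-154.67327880859375, 0.6881446838378906), (92.80680847167969, 131.81138610839844), 89.5761947631836)
side 916 ((-158.36941528320312, 2.7675209045410156), (132.76866149902344, 94.38806915283203), 1.777274250984192)
tcp chute -154.8622598323265 -0.46967078822837394
```

View pics/s4.png

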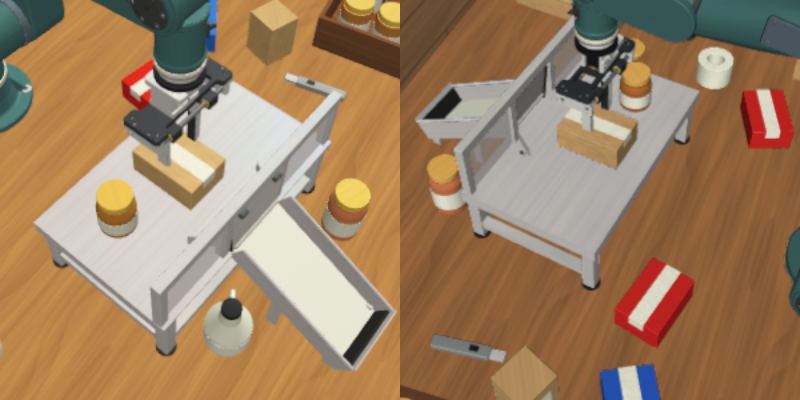

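The carton hasn't moved and there is no contact force. With the jaws open the tips seem to sit higher than the TCP, so they passed over the carton. Checking their real height.

Run:
```python
from h import *
for n in('scenes4','sides4'):
    a=cv2.imread(f'pics/{n}.png'); a=a[170:290,260:420] if 'scene' in n else a[140:260,280:440]
    cv2.imwrite(f'pics/z{n}.png',cv2.resize(a,(640,480),interpolation=cv2.INTER_CUBIC))
d=dict(np.load('sides4.npz'));C=cloud(d)
hsv=cv2.cvtColor(d['image'],cv2.COLOR_RGB2HSV)
for r in range(205,240,3): print(r,[(c,*np.round(C[r,c]*1000).tolist()) for c in (320,324)])
print(bot.__dict__ if hasattr(bot,'__dict__') else dir(bot))
```

```text
205 [(320, 486.0, 86.0, 349.0), (324, 480.0, 76.0, 341.0)]
208 [(320, 488.0, 81.0, 334.0), (324, 481.0, 74.0, 330.0)]
211 [(320, 492.0, 71.0, 313.0), (324, 481.0, 75.0, 321.0)]
214 [(320, 492.0, 73.0, 306.0), (324, 481.0, 75.0, 311.0)]
217 [(320, 508.0, 36.0, 253.0), (324, 500.0, 30.0, 251.0)]
220 [(320, 509.0, 34.0, 240.0), (324, 501.0, 28.0, 238.0)]
223 [(320, 508.0, 36.0, 232.0), (324, 500.0, 30.0, 230.0)]
226 [(320, 510.0, 32.0, 216.0), (324, 499.0, 32.0, 221.0)]
229 [(320, 514.0, 22.0, 194.0), (324, 507.0, 14.0, 189.0)]
232 [(320, 511.0, 31.0, 194.0), (324, 502.0, 25.0, 190.0)]
235 [(320, 508.0, 39.0, 191.0), (324, 498.0, 35.0, 191.0)]
238 [(320, 508.0, 38.0, 178.0), (324, 497.0, 39.0, 185.0)]
{}
```

View pics/zsides4.png

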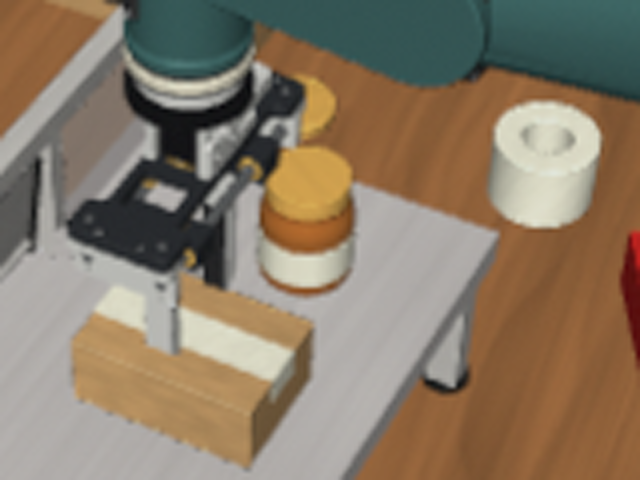

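View pics/zscenes4.png

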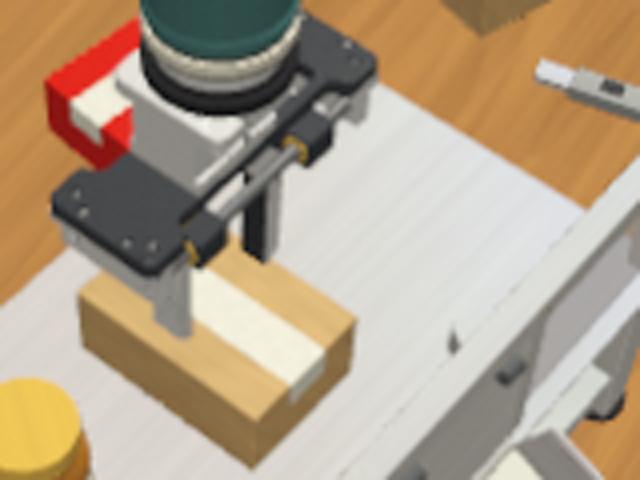

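drive_tool(claw=[60, 60, 60, 40, 40, 40, 40, 40], travel=[[0, 0, 20], [0, 0, 25], [0, 0, 10], [-25, 3, 0], [-30, 4, 0], [-30, 4, 0], [-9, 1, 0], [0, 0, 0]], dr=[[0, 0, 0], [0, 0, 0], [0, 0, 0], [-0.009, -0.074, 0], [-0.009, -0.075, 0], [-0.009, -0.075, 0], [-0.01, -0.074, 0], [0, 0, 0]])

```text
t: 11.6
ee_pos: [0.4102, 0.0041, 0.2322]
eef_rot: [-1.571, -0.301, -0.123]
wrist_force: [2.0, -1.4, 0.8]
finger_gap: 0.427
```

```bash
python3 c.py s5; python3 -c "
from h import *
for n in('scene','side'):
    a=cv2.imread(f'pics/{n}s5.png');a=a[150:300,240:440] if n=='scene' else a[120:270,280:480]
    cv2.imwrite(f'pics/z5{n}.png',cv2.resize(a,(800,600),interpolation=cv2.INTER_CUBIC))
print(sensors.read_state()['ee_pos'])"
```

```text
scene 1480 ((-154.53526306152344, 0.5215110778808594), (92.88525390625, 132.22576904296875), 89.34797668457031)
side 1135 ((-158.15225219726562, 1.4118576049804688), (130.6491241455078, 96.26642608642578), 0.4853358566761017)
tcp chute -250.1595255050927 -0.1504347649099138
[0.41174012 0.00377081 0.23231697]
```

View pics/z5scene.png

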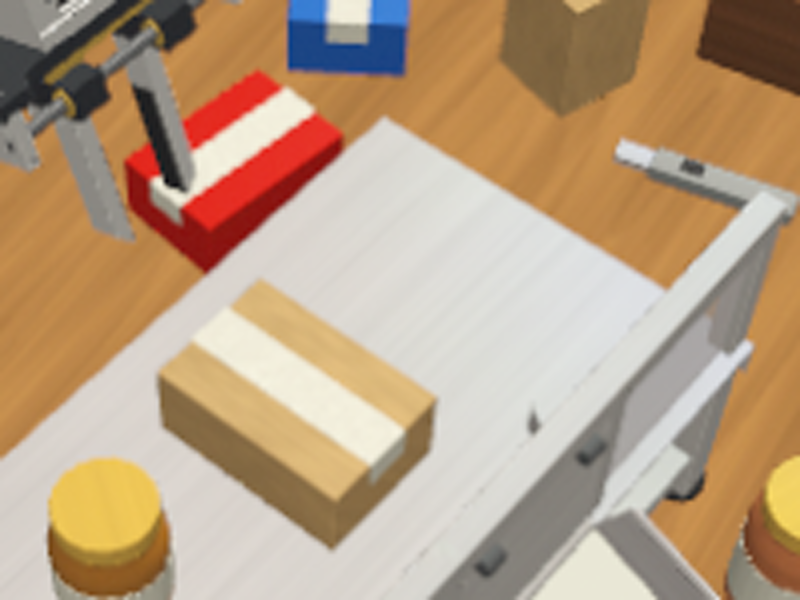

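View pics/z5side.png

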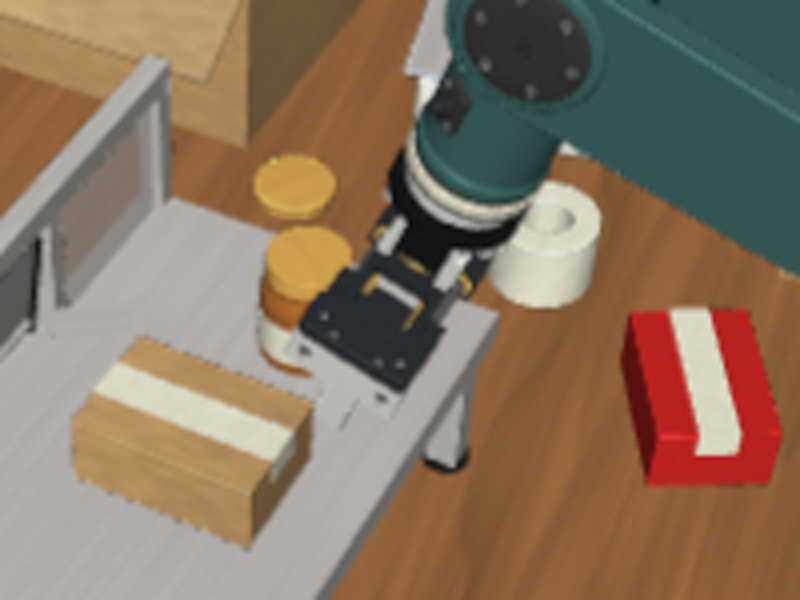

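Run:
```python
from h import *
d=dict(np.load('scenes5.npz'));C=cloud(d)
for c,r in [(270,209),(269,208),(268,206),(267,204),(266,202),(284,197),(283,196),(284,194),(283,192)]: print(c,r,np.round(C[r,c]*1000))
d=dict(np.load('sides5.npz'));C=cloud(d)
for c,r in [(365,226),(364,226),(362,224),(366,222)]: print(c,r,np.round(C[r,c]*1000))
```

```text
270 209 [258. 147.   1.]
269 208 [405. -28. 278.]
268 206 [400. -23. 277.]
267 204 [399. -25. 285.]
266 202 [397. -25. 290.]
284 197 [293. 171.  52.]
283 196 [403.  26. 263.]
284 194 [407.  25. 274.]
283 192 [405.  24. 280.]
365 226 [392.  38. 268.]
364 226 [394.  42. 272.]
362 224 [400.  39. 273.]
366 222 [390.  40. 285.]
```

Tips measure about 25–35 mm above the reported TCP. I'm descending part way and re-measuring before contact.

drive_tool(claw=[40, 40, 40, 40, 40, 40, 40, 40], travel=[[0, 0, -20], [0, 0, -25], [0, 0, -20], [0, 0, -7], [0, 0, 0], [0, 0, 0], [0, 0, 0], [0, 0, 0]], dr=[[0, 0, 0], [0, 0, 0], [0, 0, 0], [0, 0, 0], [0, 0, 0], [0, 0, 0], [0, 0, 0], [0, 0, 0]])

```text
t: 12.7
ee_pos: [0.4119, 0.0038, 0.161]
eef_rot: [-1.571, -0.301, -0.124]
wrist_force: [-0.2, 0.2, 0.1]
finger_gap: 0.426
```

```bash
python3 c.py s6; python3 -c "
from h import *
for n in('scene','side'):
    a=cv2.imread(f'pics/{n}s6.png');a=a[150:300,240:440] if n=='scene' else a[120:270,280:480]
    cv2.imwrite(f'pics/z6{n}.png',cv2.resize(a,(800,600),interpolation=cv2.INTER_CUBIC))
d=dict(np.load('scenes6.npz'));C=cloud(d);hsv=cv2.cvtColor(d['image'],cv2.COLOR_RGB2HSV)
for r in range(205,245,2): print(r,[np.round(C[r,c]*1000).astype(float).tolist() for c in range(268,300,6)])
"
```

```text
scene 1500 ((-179.373046875, 1.2748031616210938), (92.57903289794922, 181.96592712402344), 89.0215072631836)
side 1112 ((-157.6905975341797, 1.9284706115722656), (130.4802703857422, 94.4893798828125), 0.5940340161323547)
tcp chute -250.16308730324113 -0.12216038351368397
205 [[244.0, 156.0, 0.0], [260.0, 164.0, 3.0], [391.0, 29.0, 223.0], [404.0, 34.0, 226.0], [330.0, 157.0, 56.0], [338.0, 173.0, 45.0]]
207 [[247.0, 152.0, -2.0], [264.0, 159.0, 2.0], [391.0, 28.0, 216.0], [405.0, 33.0, 221.0], [332.0, 154.0, 52.0], [338.0, 173.0, 37.0]]
209 [[391.0, -14.0, 251.0], [268.0, 153.0, 2.0], [283.0, 161.0, 4.0], [407.0, 29.0, 218.0], [332.0, 153.0, 44.0], [339.0, 171.0, 31.0]]
211 [[393.0, -18.0, 250.0], [271.0, 149.0, -1.0], [285.0, 159.0, -2.0], [408.0, 27.0, 214.0], [333.0, 151.0, 38.0], [338.0, 172.0, 20.0]]
213 [[393.0, -18.0, 243.0], [276.0, 142.0, 0.0], [291.0, 151.0, 1.0], [408.0, 27.0, 208.0], [333.0, 151.0, 29.0], [401.0, 85.0, 143.0]]
215 [[395.0, -21.0, 240.0], [282.0, 134.0, 3.0], [296.0, 144.0, 3.0], [409.0, 25.0, 202.0], [333.0, 150.0, 22.0], [404.0, 80.0, 142.0]]
217 [[394.0
[... 1207 characters left out ...]
.0]]
235 [[310.0, 68.0, 5.0], [389.0, -1.0, 140.0], [401.0, 7.0, 140.0], [414.0, 14.0, 142.0], [448.0, -8.0, 192.0], [460.0, -2.0, 194.0]]
237 [[311.0, 66.0, -2.0], [393.0, -6.0, 141.0], [405.0, 2.0, 141.0], [442.0, -23.0, 196.0], [453.0, -15.0, 196.0], [464.0, -7.0, 195.0]]
239 [[315.0, 60.0, -2.0], [396.0, -10.0, 139.0], [408.0, -3.0, 141.0], [444.0, -26.0, 194.0], [456.0, -19.0, 195.0], [467.0, -12.0, 195.0]]
241 [[388.0, -24.0, 141.0], [400.0, -15.0, 140.0], [412.0, -8.0, 142.0], [448.0, -31.0, 194.0], [460.0, -25.0, 197.0], [471.0, -17.0, 196.0]]
243 [[390.0, -26.0, 137.0], [403.0, -20.0, 140.0], [438.0, -41.0, 192.0], [452.0, -37.0, 197.0], [461.0, -27.0, 193.0], [475.0, -23.0, 198.0]]
```

View pics/z6scene.png

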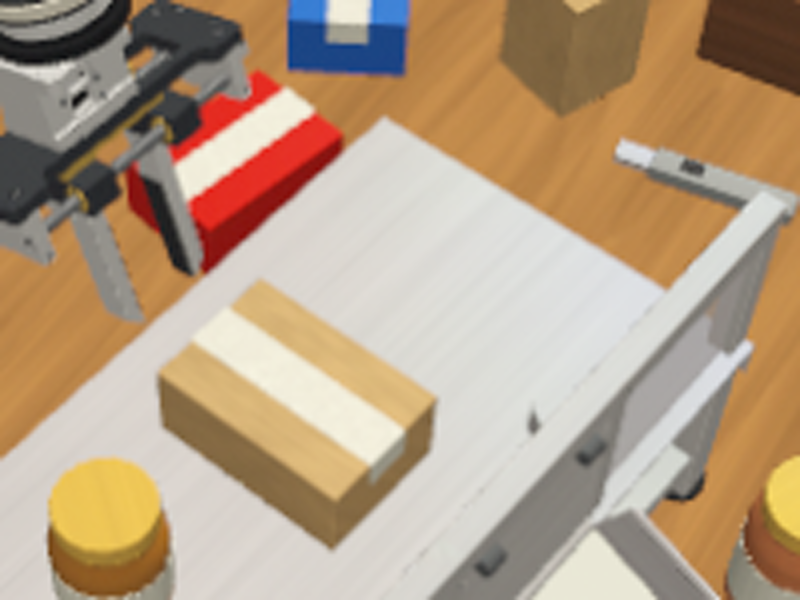

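View pics/z6side.png

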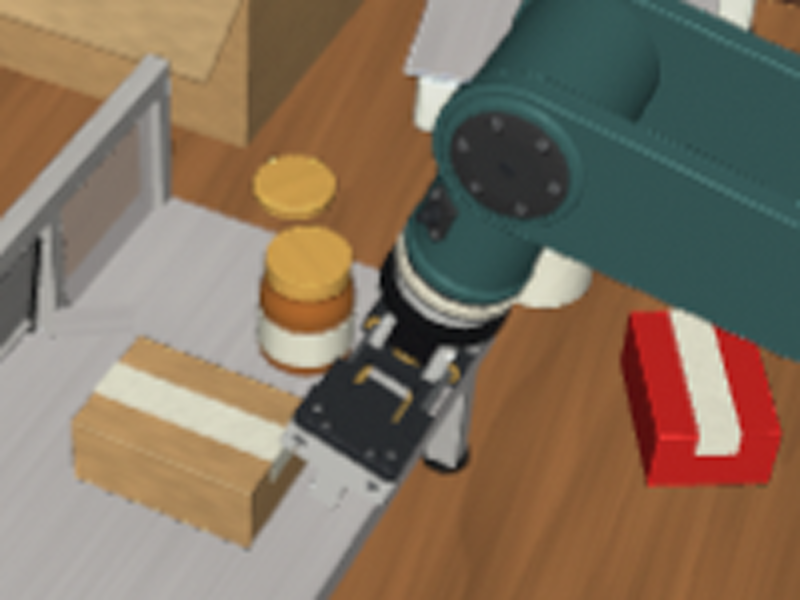

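Tips are at z≈0.192 with TCP 0.161, so the offset is about 31 mm. I'm lowering another 26 mm, which puts the tips at about 0.166, 26 mm above the ledge.

drive_tool(claw=[40, 40, 40, 40, 40, 40, 40, 40], travel=[[0, 0, -5], [0, 0, -6], [0, 0, -5], [0, 0, -5], [0, 0, -4], [0, 0, -1], [0, 0, 0], [0, 0, 0]], dr=[[0, 0, 0], [0, 0, 0], [0, 0, 0], [0, 0, 0], [0, 0, 0], [0, 0, 0], [0, 0, 0], [0, 0, 0]])

```text
t: 13.8
ee_pos: [0.4118, 0.0038, 0.1346]
eef_rot: [-1.571, -0.301, -0.124]
wrist_force: [0.0, 1.3, 0.5]
finger_gap: 0.429
```

drive_tool(claw=[40, 40, 40, 40, 40, 40, 40, 40], travel=[[8, -1, 0], [8, -1, 0], [8, -1, 0], [8, -1, 0], [8, -1, 0], [8, -1, 0], [8, -1, 0], [8, -1, 0]], dr=[[0, 0, 0], [0, 0, 0], [0, 0, 0], [0, 0, 0], [0, 0, 0], [0, 0, 0], [0, 0, 0], [0, 0, 0]])

```text
t: 14.8
ee_pos: [0.476, -0.0042, 0.1342]
eef_rot: [-1.571, -0.3, -0.124]
wrist_force: [-1.2, 0.3, 0.8]
finger_gap: 0.428
```

```bash
python3 c.py s7
```

```text
scene 1529 ((-120.00543212890625, 0.4825286865234375), (131.5447235107422, 92.51449584960938), 0.16677521169185638)
side 901 ((-121.71611022949219, 2.3100662231445312), (93.72867584228516, 132.30648803710938), 89.54375457763672)
tcp chute -184.79242782428312 -0.20228086238279275
```

View pics/s7.png

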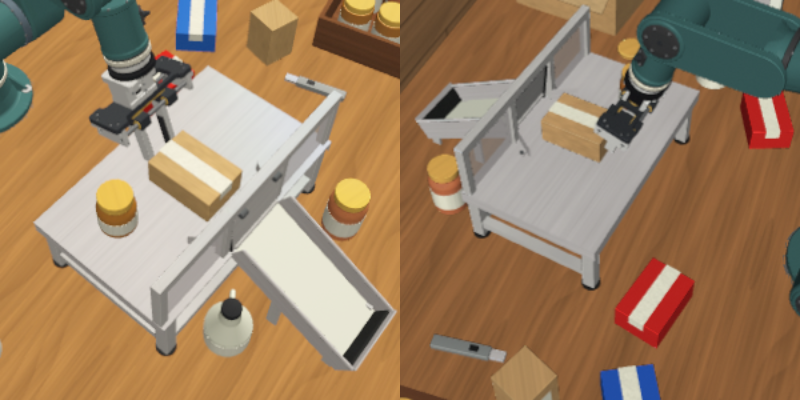

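The carton is moving straight, with its centre at -120 mm and yaw about 0. I'm continuing the push.

drive_tool(claw=[40, 40, 40, 40, 40, 40, 40, 40], travel=[[8, -1, 0], [8, -1, 0], [8, -1, 0], [8, -1, 0], [8, -1, 0], [8, -1, 0], [8, -1, 0], [8, -1, 0]], dr=[[0, 0, 0], [0, 0, 0], [0, 0, 0], [0, 0, 0], [0, 0, 0], [0, 0, 0], [0, 0, 0], [0, 0, 0]])

```text
t: 15.9
ee_pos: [0.5401, -0.0123, 0.1342]
eef_rot: [-1.571, -0.3, -0.124]
wrist_force: [-2.0, 0.5, 0.3]
finger_gap: 0.429
```

```bash
python3 c.py s8
```

```text
scene 1031 ((-77.55410766601562, -0.215667724609375), (92.47213745117188, 86.6915283203125), 89.8991928100586)
side 601 ((-69.45771026611328, 3.2599334716796875), (100.09617614746094, 97.53874206542969), 4.1501078605651855)
tcp chute -120.1651896374887 -0.24109548166939554
```

View pics/s8.png

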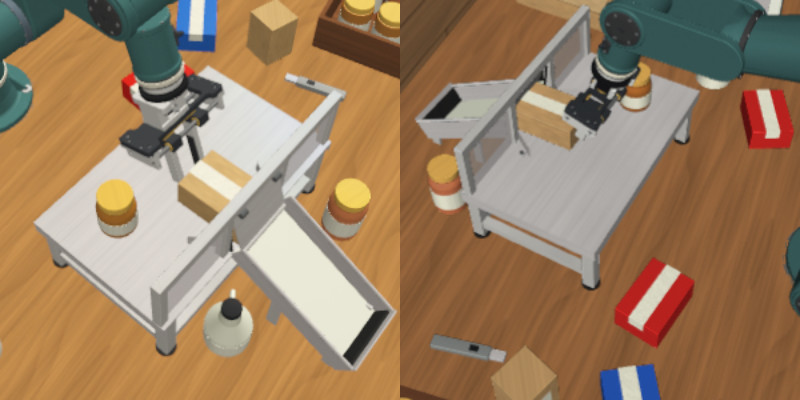

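drive_tool(claw=[40, 40, 40, 40, 40, 40, 40, 40], travel=[[8, -1, 0], [8, -1, 0], [8, -1, 0], [8, -1, 0], [8, -1, 0], [8, -1, 0], [6, -1, 0], [4, -1, 0]], dr=[[0, 0, 0], [0, 0, 0], [0, 0, 0], [0, 0, 0], [0, 0, 0], [0, 0, 0], [0, 0, 0], [0, 0, 0]])

```text
t: 17.0
ee_pos: [0.5979, -0.0202, 0.1343]
eef_rot: [-1.57, -0.3, -0.124]
wrist_force: [-2.5, 1.2, 1.0]
finger_gap: 0.425
```

```bash
python3 c.py s9
```

```text
scene 334 ((-48.634769439697266, -0.4713249206542969), (27.70441436767578, 90.18256378173828), 0.48324957489967346)
side 106 ((-28.610477447509766, 8.450248718261719), (38.84119415283203, 102.89849853515625), 31.233919143676758)
tcp chute -62.20562188482452 -0.9932864914580284
```

View pics/s9.png

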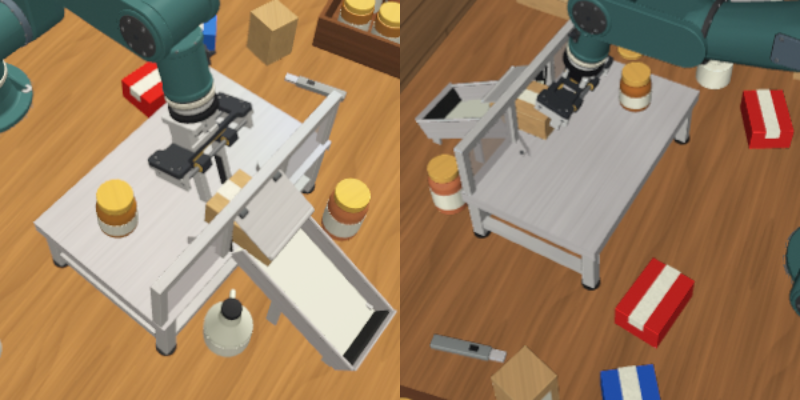

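Run:
```python
from h import *
O=np.array([660,-27.]);a=np.radians(-7.1);X=np.array([np.cos(a),np.sin(a)]);Y=np.array([-X[1],X[0]])
for n in('scenes9','sides9'):
    C=cloud(dict(np.load(n+'.npz')));P=C.reshape(-1,3)*1000;P=P[np.isfinite(P[:,0])]
    q=np.c_[(P[:,:2]-O)@X,(P[:,:2]-O)@Y,P[:,2]]
    for lo,hi in((202,225),(225,245),(245,262),(272,300),(300,340)):
        s=q[(q[:,2]>lo)&(q[:,2]<hi)&(abs(q[:,1])<100)&(q[:,0]>-200)&(q[:,0]<-12 if lo<270 else q[:,0]<60)]
        print(n,lo,hi,len(s),np.round(np.percentile(s[:,0],[90,98,100])) if len(s) else '')
```

```text
scenes9 202 225 154 [-75. -74. -73.]
scenes9 225 245 100 [-81. -79. -78.]
scenes9 245 262 80 [-88. -84. -14.]
scenes9 272 300 1282 [-74. -70. -68.]
scenes9 300 340 991 [-84. -79. -76.]
sides9 202 225 59 [-13. -12. -12.]
sides9 225 245 81 [-13. -12. -12.]
sides9 245 262 337 [-14. -13. -12.]
sides9 272 300 677 [-94. -78. -74.]
sides9 300 340 249 [-89. -83. -81.]
```

Plenty of clearance: the gripper's foremost part is at about -70 mm and the screen face is at -9 mm. I'm pushing the last bit over the edge.

drive_tool(claw=[40, 40, 40, 40, 40, 40, 40, 40], travel=[[6, -1, 0], [6, -1, 0], [6, 0, 0], [5, -1, 0], [4, 0, 0], [3, 0, 0], [0, 0, 0], [0, 0, 0]], dr=[[0, 0, 0], [0, 0, 0], [0, 0, 0], [0, 0, 0], [0, 0, 0], [0, 0, 0], [0, 0, 0], [0, 0, 0]])

```text
t: 18.1
ee_pos: [0.6275, -0.0232, 0.1343]
eef_rot: [-1.571, -0.3, -0.124]
wrist_force: [-0.0, 0.2, 0.6]
finger_gap: 0.429
```

```bash
python3 c.py s10
```

```text
scene 0 ((0.0, 0.0), (0.0, 0.0), 0.0)
side 0 ((0.0, 0.0), (0.0, 0.0), 0.0)
tcp chute -32.7265841765202 -0.20566986751713712
```

View pics/s10.png

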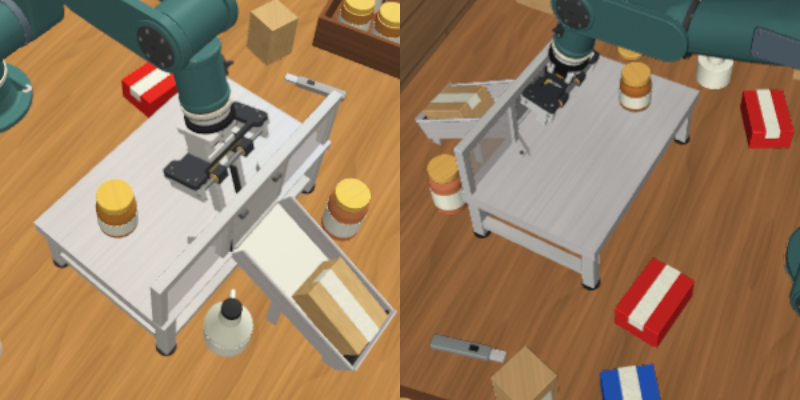

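The carton ran down to the stop and the flap fell shut. Drawing the hand back and up.

drive_tool(claw=[40, 40, 40, 40, 40, 40, 40, 40], travel=[[-15, 2, 0], [-25, 3, 0], [-30, 4, 0], [-30, 4, 10], [-30, 4, 30], [-20, 2, 40], [0, 0, 40], [0, 0, 20]], dr=[[0, 0, 0], [0, 0, 0], [0, 0, 0], [0, 0, 0], [0, 0, 0], [0, 0, 0], [0, 0, 0], [0, 0, 0]])

```text
t: 19.2
ee_pos: [0.4772, -0.0041, 0.2777]
eef_rot: [-1.571, -0.305, -0.124]
wrist_force: [-0.5, 0.8, -0.6]
finger_gap: 0.425
```

drive_tool(claw=[40, 40, 40, 40, 40, 40, 40, 40], travel=[[0, 0, 0], [0, 0, 0], [0, 0, 0], [0, 0, 0], [0, 0, 0], [0, 0, 0], [0, 0, 0], [0, 0, 0]], dr=[[0, 0, 0], [0, 0, 0], [0, 0, 0], [0, 0, 0], [0, 0, 0], [0, 0, 0], [0, 0, 0], [0, 0, 0]])

```text
t: 20.2
ee_pos: [0.4776, -0.0042, 0.2743]
eef_rot: [-1.571, -0.3, -0.124]
wrist_force: [-0.3, -0.3, 0.1]
finger_gap: 0.424
```

```bash
python3 c.py s11
python3 - <<'E'
from h import *
O=np.array([660,-27.]);a=np.radians(-7.1);X=np.array([np.cos(a),np.sin(a)]);Y=np.array([-X[1],X[0]])
d=dict(np.load('scenes11.npz'));C=cloud(d);hsv=cv2.cvtColor(d['image'],cv2.COLOR_RGB2HSV)
P=C*1000;x=(P[...,:2]-O)@X;y=(P[...,:2]-O)@Y
m=(x>60)&(x<290)&(abs(y)<58)&(hsv[...,0]<30)&(hsv[...,1]>70)&(P[...,2]>20)
print(m.sum(),[np.round(np.percentile(v[m],[1,50,99])) for v in(x,y,P[...,2])])
a=cv2.imread('pics/scenes11.png')[170:410,200:500];cv2.imwrite('pics/z11.png',cv2.resize(a,(750,600),interpolation=cv2.INTER_CUBIC))
D=dict(np.load('scene0.npz'));df=np.abs(d['image'].astype(int)-D['image']).sum(2).astype(np.float32);cv2.imwrite('pics/diff.png',np.clip(df,0,255).astype(np.uint8))
E
```

```text
scene 0 ((0.0, 0.0), (0.0, 0.0), 0.0)
side 0 ((0.0, 0.0), (0.0, 0.0), 0.0)
tcp chute -183.7936581057574 0.11357513562958843
2217 [array([122., 188., 257.]), array([-45., -24.,  48.]), array([ 47.,  97., 131.])]
```

View pics/z11.png

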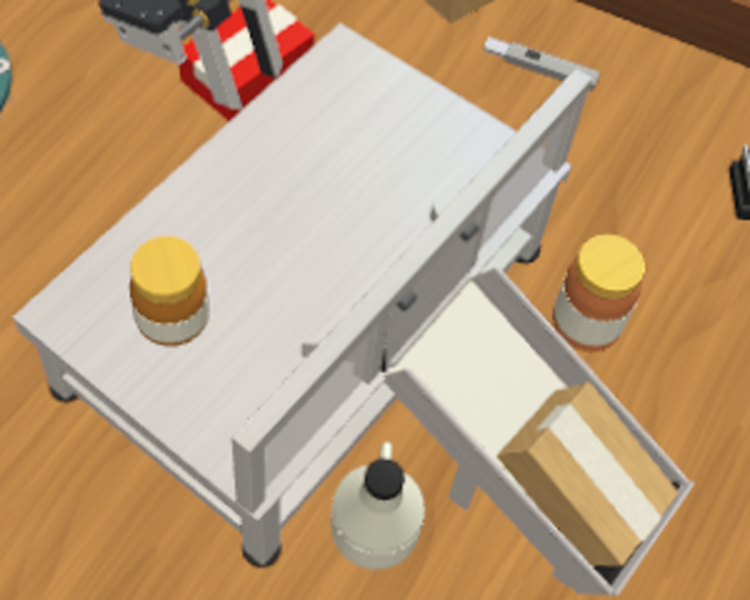

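View pics/diff.png

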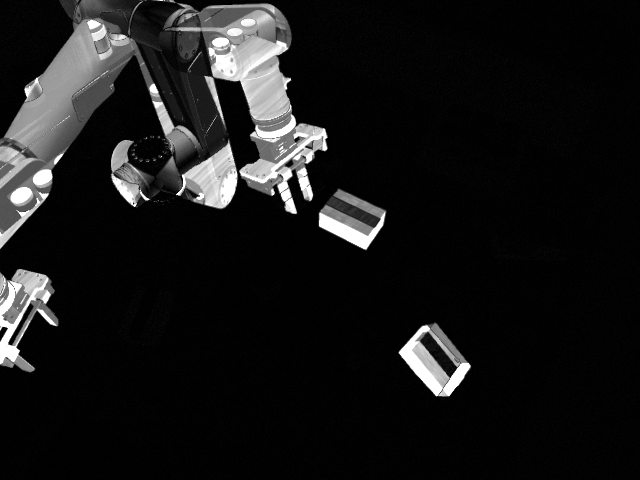

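The carton rests at the stop, upright with the tape on top. The flap is shut, and the before/after difference image shows only the arm and the carton changed. Handing in.

```bash
python3 -c "
from h import *
print(close_job())"
```

```text
the job is handed in; nothing more can be done
None
```

The carton is down at the rubber stop and the flap is shut behind it; the job was handed in at about 20 s of the 56 s allowed. I pushed the carton sideways into the lane with the open fingers, which also lined it up. Then I pushed it from behind, with the tool tilted, until it went in under the flap and ran down the slide by itself. I drew the hand back along the lane and lifted it clear.

**Last checks:**
- **Carton:** it lies upright against the stop at the bottom of the slide. Its visible faces span about 122 to 257 mm past the hinge line, which fits the expected rest position.
- **Flap:** it looks shut in the last picture; I did not measure its angle.
- **Other things:** comparing the scene camera's first and last pictures, only the arm and the carton have changed.
- **Forces:** the wrist force stayed at or below about 3 N in every reading taken.

**What disagreed:** with the jaws open, the fingertips sat about 30 mm higher than the reported tool point. My first push from behind, at a tool height of 177 mm, therefore passed over the carton with no measurable force and without moving it. I measured the tips in the images and repeated the push lower and tilted. The lane line and yaw from the two cameras agreed for the most part, but some side-camera points were off by 10 to 15 mm, so I relied on the scene camera and the depth readings.

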